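# Lift the hot lid off the glue pot with the lid lifter

## Task

The glue pot is hot, so never touch it or its lid with the gripper or arm: use the lid lifter. Draw the lifter out from under the plywood riser, stand it in the open and let go, then take it again by its wooden grip, hook its tines under the bar of the lid's bail, lift the lid off and carry it level to the ring trivet, where it must end lying flat with its spigot inside the ring. Finally stand the lifter on the bench, well clear of pot and lid, without having shifted the sanding block, brass weight or oil can, dropped the lid or tipped it.

Things in the scene. Friction and masses are not known exactly. Their poses are not given: they have to be found in the camera images.
- lifter: Lid lifter, a C-shaped steel fork, 0.25 kg, that stands upright by itself on its two tines. Origin on its underside, right below the grip's middle; x points to the tine tips, z up. The C is open to the front (+x) between tines and grip. Its back is an upright plate at x = -64 to -58 mm, 30 mm wide, up to z = 84 mm.
- saddle (a point): The saddle that takes the bail's bar: on the tines' top, midway between them, at x = 0, z = 6 mm of the lifter (axes alike). Tines: along x at y = +-18 mm, each 8 mm wide, 6 mm thick (z 0 to 6), from x = -62 to +62 mm; fork 44 mm wide. Round bumps on each tine at x = +-12 mm, 4 mm high (to z = 10 mm), leave the saddle 16 mm wide.
- grip: The lifter's wooden grip, fixed to it: flat-sided bar 90 mm long (x), 24 mm wide (y), 26 mm tall. Origin at its middle, 78 mm above the lifter's underside, straight above the saddle; axes as the lifter's. At the start it lies wholly under the riser's board.
- lifter_tail (a point): Point on the lifter's steel tail, a straight bar behind the grip, 14 mm wide (y) and 12 mm tall: at x = -125 mm, z = 78 mm of the lifter. The bar runs from x = -136 to -44 mm and ends in a hanging eye to x = -156 mm. At the start this point is 50 to 85 mm in front of the riser's edge.
- lid: Round aluminium lid, 132 mm across, 0.24 kg with its bail. Origin at the centre of its flange's underside, z up. Flange 4 mm thick, boss in the middle to z = 8 mm; below it a spigot 12 mm deep, tapering from 100 to 84 mm across. Ears at y = +-50 mm carry the bail's hinge: axis along the lid's y, at z = 13 mm.
- bail (a joint): Angle of the lid's bail, a loop of 7 mm round bar, stiff in its hinge (0.03 N m): it stays where it is put. 0 upright, positive leaning to the lid's +x, stops at +-1.0 rad. 88 mm wide over its arms' centre lines. The lid hangs level only from an upright bail: swing the bar over the lid's middle before lifting.
- bail_bar (a point): Middle of the bail's straight bar, on its centre line, 58 mm from the hinge axis. The bar is 7 mm thick and runs along the lid's y, 36 mm to either side.
- pot: Electric glue pot, fixed: grey heater base 142 mm across with a dial on its front (-x) and wire loops at the sides (to y = +-84 mm), aluminium vessel 124 mm outside, 114 mm inside. Origin under its centre; rim at z = 85 mm, where the lid's flange rests at the start.
- trivet: Low dark ring trivet, fixed: 144 mm outside, 114 mm inside, three lugs to 92 mm radius. Origin under its centre; top at z = 18 mm, where the lid's flange comes to rest with the spigot inside the ring, at any yaw.
- riser: Plywood bench riser, fixed: board 150 mm deep (x), 280 mm wide (y), underside 115 mm and top 133 mm above the bench, on two side panels 18 mm thick. Origin on the bench under its centre; open front facing the robot, front edge at x = -75 mm. A carton, a tape roll and a 174 mm tall pen pot stand on it, from x = -20 mm back.
- sanding_block: Bystander: cork sanding block 66 x 112 x 30 mm, under the riser beside the lifter; origin under its centre.
- brass_weight: Bystander: turned brass weight, 47 mm across, 44 mm tall; origin under its centre.
- oil_can: Bystander: thumb oiler, can 64 mm across and 66 mm tall with a spout to 152 mm; origin under its centre.
- toggle_jig: The bench's toggle-clamp jig, an obstacle, does not move: base board x = +-65 mm, y = -83 to +137 mm from its origin, walls to 45 mm, lever to 85 mm above the bench and out to y = -140 mm. The blue vice, 140 mm tall, is the other fixed obstacle: it fills y = +245 to +395 mm from this origin, from x = -235 mm (jaws from -250 mm) towards the robot.

How it is judged:
By the outcome, as a careful person would: the job done as asked, in the order asked, and still so for the second after the job is handed in, with the robot touching nothing.
It also fails if it takes over 67 s, if anything falls off the work surface, if the arm or the gripper's body presses on something with over 40 N, if the wrist force passes 120 N, or if a joint passes its speed limit or range.

## Robot

A 6-joint arm with a two-finger parallel gripper is mounted at the origin on a cart in front of the work surface, level with it; the furniture and walls round the work are solid. World frame = base frame: x ahead of the robot, y to its left, z up, the work surface at z = 0. Lengths are in m, angles in rad, forces in N, time in s.
With the tool pointing down it reaches from about 0.325 to 0.9 m from the base axis. Payload 6.1 kg.
Tool frame: the origin (TCP) lies at the very end of the fingers, on their centre line; the grasp point (between the pads) lies 19 mm behind it; z points along the fingers, y is the line along which they close (so a half turn about z gives the same grasp; the last joint's range is limited). The gripper opens to 87 mm and grips with 3 to 60 N. Pads are 19 mm wide; open, the fingers measure 117 mm over their backs; the gripper's body (75 mm by 190 mm) begins 51 mm behind the grasp point.
Start: joints at [-1.414, 0.22, 1.526, -0, 1.395, -0.126], TCP at [0.174, -0.6, 0.223] pointing down, gripper open.
Joint ranges: [-2.98, 2.98], [-0.91, 2.08], [0.09, 2.57], [-1.24, 4.39], [0.2, 2.65], [-2.68, 2.68]. Speed limits (rad/s): [2.57, 2.57, 3.01, 3.14, 3.14, 3.14].

## Interface

Orientations are given as a rotation vector (axis times angle).
In Python, from plant import * gives the robot as it stands. The module is installed in compiled form; this text tells all that it offers.
- The arm moves only by the tool send_rows, never from a script. Its argument "steps" is a list of rows, each a list of 3 entries, a list of its own where there are three numbers: the shift along the tool's x, y, z in m, then the turn, a rotation vector about the tool's x, y, z in degrees, then the opening, from 0 (shut) to 1 (fully open). A call has 1 to 12 rows; each row is the pose to reach, as a shift and turn from the pose commanded when the call began, along the tool's axes at that moment; what a row does not reach only later rows make up. A row lasts 1/10 s, in which the tool goes at most 50 mm and 8.59 degrees, less where a joint would pass 70% of its speed; a pose out of reach is approached as far as the arm can. A call with a gripper value outside its range is refused whole. The fingers move at their own pace and stop on an object; "squeeze" is the grip in N (left out, the last holds). Time passes only in rows, so rows that repeat a pose let the fingers close. It gives the time, the measured TCP pose, the force, the opening and the grip force at its end, in the units of the state.
- observe(): the state, without advancing time (a new reading comes with each control period).
- camera(name): name is "scene" or "top" or "wrist"; returns a dict with "pixels" (420x560x3 uint8, blue, green, red), "K" (3x3 intrinsics, pixels), "k1" (the pictures are not rectified: a ray, as slopes to the right and down, at radius r is drawn at 1 + k1 r^2 times it, then the intrinsics apply), "rvec" (rotation vector, rad) and "tvec" (3), from world to camera coordinates, as OpenCV has them. Camera axes: x right, y down, z forward; pixel columns grow to the right and rows downward; lengths in m; the calibration is good to about 2 mm. A picture is of the moment at which its call begins. There is no depth.
- finish_job(): hands the job in; it is judged then, once.
Trained networks look in a picture, given as the dict that the camera call returned (one of the last four; its "shot" number tells which), for a name from the list of things; names that differ only in an ending like _2 or _b are one class to them, and where a whole thing is asked for, a point or a joint stands for the part that bears it (a point fixed in the world has none). Each returns a list of dicts, best first, with "score" (0 to 1); they miss things now and then, are a little off and sometimes report something else, mostly with a low value. They report only what shows in the picture. A call takes as long as a camera call.
- look_for(label, picture): "box" ([centre column, centre row, width, height] in pixels, round what is visible of it).
- pinpoint(label, picture): "position" ([column, row] in pixels: a listed point, or the origin of a listed thing).
The state is a dict: "time": time; "joint_positions": joint angles; "joint_velocities": joint speeds; "effort": joint torques, N m; "eef_pos": TCP position; "eef_rot": TCP orientation; "contact_force": force on the tool from outside, world axes, zero at the start; "ft_torque": the same for the moment, N m; "grip_width": finger opening in m; "grasp_force": force on a finger pad.
Only numpy, scipy, OpenCV 4.12 (cv2) and the standard library are available. Lean on these libraries where they do the work, as an engineer would, in place of code of your own. Each camera call takes 0.05 s, during which the arm holds its last target. There are 200 camera calls.

## Working session

There is one attempt and no reset: what is moved stays moved. The work goes in short steps, Python scripts to look and compute and a tool call to move; the robot and the scene stay as the last step left them, time stands still between calls to the robot, and variables do not carry over. Pictures are saved under pics/ and viewed, at most 10 in all, crops included, and the job is handed in when it is done.

Besides the shell and the picture viewer there is one more tool, called after "Call:" as name(argument=value, ...) on one line, values as JSON. send_rows: Moves the arm, as the interface text tells. Its arguments: {"type":"object","properties":{"steps":{"type":"array"},"squeeze":{"type":"number"}},"required":["steps"]}

```bash
mkdir -p pics; cat > h.py <<'E'
from plant import *
import numpy as np, cv2
from scipy.spatial.transform import Rotation as R
def ray(p,uv):
    K=p["K"];x,y=(uv[0]-K[0,2])/K[0,0],(uv[1]-K[1,2])/K[1,1]
    rd=np.hypot(x,y);r=rd
    for _ in range(30): r=rd/(1+p["k1"]*r*r)
    s=r/rd if rd>0 else 1
    M=R.from_rotvec(np.ravel(p["rvec"])).as_matrix();t=np.ravel(p["tvec"])
    d=M.T@np.array([x*s,y*s,1]);return -M.T@t,d
def atz(p,uv,z):
    c,d=ray(p,uv);return c+d*(z-c[2])/d[2]
def proj(p,X):
    M=R.from_rotvec(np.ravel(p["rvec"])).as_matrix();c=M@np.asarray(X)+np.ravel(p["tvec"])
    a=c[:2]/c[2];a=a*(1+p["k1"]*(a@a));return p["K"][:2,:2]@a+p["K"][:2,2]
def tri(obs):
    A=np.zeros((3,3));b=np.zeros(3);L=[]
    for p,uv in obs:
        c,d=ray(p,uv);d=d/np.linalg.norm(d);P=np.eye(3)-np.outer(d,d);A+=P;b+=P@c;L.append((c,P))
    X=np.linalg.solve(A,b);return X,[float(np.linalg.norm(P@(X-c))) for c,P in L]
E
cat > a.py <<'E'
from h import *
np.set_printoptions(precision=4,suppress=True)
P={n:camera(n) for n in("scene","top")}
for n,p in P.items():
    cv2.imwrite(f"pics/{n}0.png",p["pixels"]); print(n,"cam",ray(p,(280,210)))
z={"lifter_tail":.078,"grip":.078,"lid":.085,"saddle":.006,"bail_bar":None}
for l in["lifter","saddle","grip","lifter_tail","lid","bail_bar","pot","trivet","riser","sanding_block","brass_weight","oil_can","toggle_jig"]:
    o=[]
    for n,p in P.items():
        r=pinpoint(l,p)
        if r:
            zz=z.get(l,0); q=r[0]
            print(l,n,np.round(q["position"]),round(q["score"],2),atz(p,q["position"],zz) if zz is not None else"")
            o.append((p,q["position"]))
    if len(o)==2: print("   tri",*tri(o))
print(observe())
E
python3 a.py
```

```text
scene cam (array([-0.7886, -0.2679,  0.7688]), array([ 0.8861,  0.1617, -0.4346]))
top cam (array([0.3055, 0.0286, 1.3614]), array([ 0.185 , -0.0028, -0.9828]))
lifter top [215. 178.] 0.76 [0.6772 0.2448 0.    ]
saddle top [213. 174.] 0.78 [0.6897 0.2523 0.006 ]
grip top [214. 178.] 0.48 [0.6539 0.2362 0.078 ]
lifter_tail scene [389. 240.] 0.72 [ 0.4654 -0.3481  0.078 ]
lifter_tail top [211. 209.] 0.72 [0.5541 0.2422 0.078 ]
   tri [ 0.4791 -0.0629  0.1542] [0.29274159620335544, 0.29274159620335544]
lid scene [357. 236.] 0.94 [ 0.4693 -0.2597  0.085 ]
lid top [369. 230.] 0.75 [ 0.4779 -0.2539  0.085 ]
   tri [ 0.4791 -0.2575  0.079 ] [0.0021981990184560575, 0.0021981990184560276]
bail_bar scene [345. 210.] 0.67 
bail_bar top [361. 219.] 0.42 
   tri [ 0.505  -0.2198  0.146 ] [0.001809847186930618, 0.0018098471869306652]
pot scene [352. 258.] 0.93 [ 0.4843 -0.2486  0.    ]
pot top [362. 235.] 0.89 [ 0.4743 -0.2472  0.    ]
   tri [ 0.4738 -0.2474  0.0059] [0.001384000108888517, 0.0013840001088884994]
trivet scene [345. 213.] 0.72 [ 0.7878 -0.2117  0.    ]
trivet top [274. 245.] 0.68 [
[... 401 characters left out ...]
698]
oil_can scene [390. 240.] 0.65 [ 0.6087 -0.3599  0.    ]
oil_can top [386. 192.] 0.76 [ 0.6182 -0.336   0.    ]
   tri [ 0.6224 -0.3504 -0.0111] [0.011001329331554986, 0.011001329331555074]
{'time': 1.4, 'joint_positions': array([-1.4141,  0.2204,  1.5265,  0.    ,  1.3947, -0.126 ]), 'joint_velocities': array([ 0.0004, -0.0005, -0.    , -0.0007, -0.0012,  0.0004]), 'effort': array([ -0.    , -49.4555, -38.7705,   0.0699,   0.0469,  -0.    ]), 'eef_pos': array([ 0.1744, -0.6002,  0.2225]), 'eef_rot': array([3.1102, 0.4426, 0.    ]), 'contact_force': array([ 0.8704, -0.4866, -0.3298]), 'ft_torque': array([ 0.0236, -0.0031, -0.042 ]), 'grasp_force': 0.0, 'grip_width': 0.08680777319793817}
```

View pictures.

View pics/scene0.png

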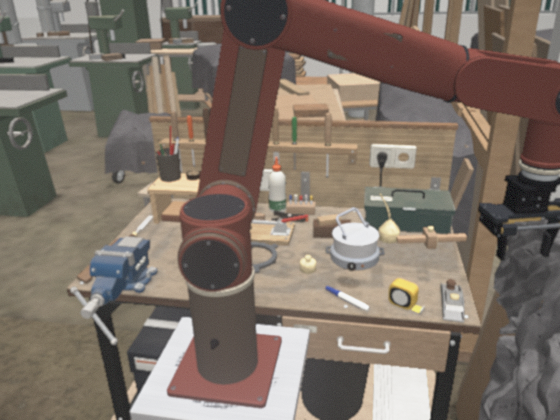

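View pics/top0.png

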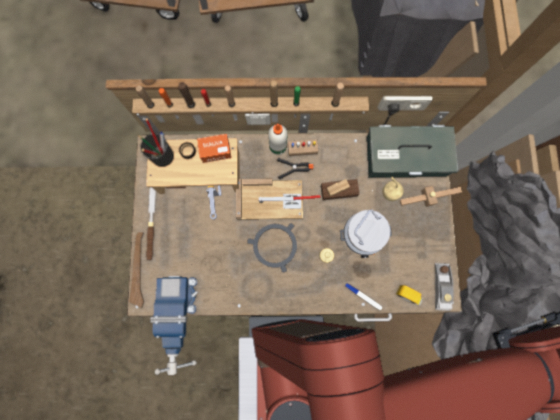

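```bash
python3 - <<'E'
import cv2
i=cv2.imread("pics/top0.png")[130:290,140:410]
i=cv2.resize(i,None,fx=2.95,fy=2.95,interpolation=cv2.INTER_CUBIC)
cv2.imwrite("pics/c1.png",i)
E
```

```text
(no output)
```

View pics/c1.png

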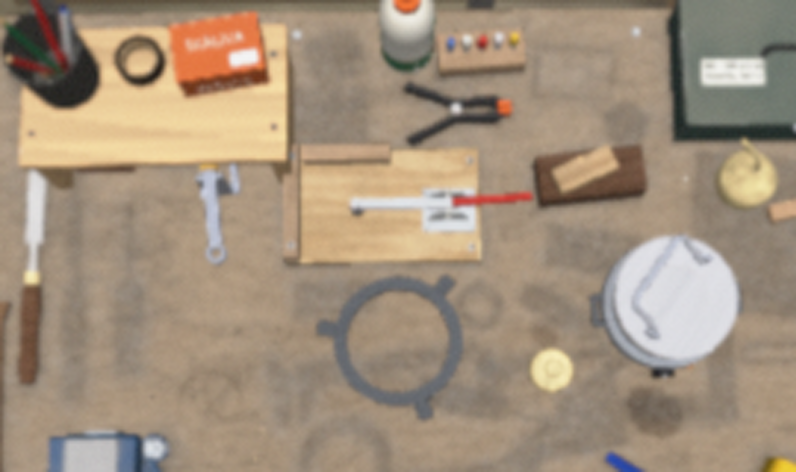

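```bash
cat >> h.py <<'E'
def go(pos,lx=None,s=None,down=True):
    """shift (tool axes, mm) and turn (deg) to pos with tool y along angle lx+90deg (lx: deg, tool x dir in world)"""
    s=s or observe();R0=R.from_rotvec(s["eef_rot"])
    sh=R0.inv().apply(np.array(pos)-s["eef_pos"])
    if lx is None: return np.round(sh,4),None
    out=[]
    for a in(lx,lx+180):
        a=np.radians(a);x=np.array([np.cos(a),np.sin(a),0]);z=np.array([0,0,-1]);
        T=R.from_matrix(np.c_[x,np.cross(z,x),z]);out.append(np.degrees((R0.inv()*T).as_rotvec()))
    return np.round(sh,4),np.round(out,2)
E
cat > b.py <<'E'
from h import *
np.set_printoptions(precision=3,suppress=True)
import sys
p=camera("top");f=2.95
c=lambda u,v:(140+(u+.5)/f-.5,130+(v+.5)/f-.5)
for n,uv,z in[("riser FL",(18,166),.133),("riser FR",(288,163),.133),("riser BR",(288,25),.133),("tail eye end",(217,262),.078),("bar near edge",(209,195),.078),
 ("jig L front",(284,263),.0),("jig R front",(481,260),.01),("jig R back",(478,150),.01),("lever end",(531,198),.08),("vice right front",(167,440),.1),("vice jaw",(140,432),.14),("weight",(552,370),.04),
 ("trivet",(398,341),.018),("lid c",(675,299),.087),("bail b1",(680,238),.14),("bail b2",(637,298),.14),("ear1",(708,260),.1),("ear2",(652,336),.1),("oil",(748,180),.066),("marker",(610,455),0),("paper",(0,305),0)]:
    print(n,atz(p,c(*uv),z))
R0=R.from_rotvec(observe()["eef_rot"]).as_matrix();print(R0)
print(go((.40,-.25,.38),0)); 
E
python3 b.py
```

```text
riser FL [0.617 0.436 0.133]
riser FR [0.617 0.155 0.133]
riser BR [0.768 0.157 0.133]
tail eye end [0.522 0.236 0.078]
bar near edge [0.596 0.246 0.078]
jig L front [0.533 0.172 0.   ]
jig R front [ 0.533 -0.05   0.01 ]
jig R back [ 0.661 -0.05   0.01 ]
lever end [ 0.588 -0.102  0.08 ]
vice right front [0.335 0.28  0.1  ]
vice jaw [0.342 0.299 0.14 ]
weight [ 0.406 -0.123  0.04 ]
trivet [0.442 0.044 0.018]
lid c [ 0.475 -0.251  0.087]
bail b1 [ 0.531 -0.247  0.14 ]
bail b2 [ 0.47 -0.2   0.14]
ear1 [ 0.515 -0.285  0.1  ]
ear2 [ 0.435 -0.222  0.1  ]
oil [ 0.609 -0.343  0.066]
marker [ 0.315 -0.189  0.   ]
paper [0.489 0.493 0.   ]
[[ 0.96   0.279 -0.   ]
 [ 0.279 -0.96   0.   ]
 [-0.    -0.    -1.   ]]
(array([ 0.314, -0.273, -0.158]), array([[  -0. ,    0. ,   16.2],
       [  -0. ,   -0. , -163.8]]))
```

Call:
send_rows(steps=[[[0.05,-0.04,-0.09],[0,0,4],1],[[0.1,-0.09,-0.15],[0,0,8],1],[[0.15,-0.13,-0.178],[0,0,12],1],[[0.2,-0.175,-0.178],[0,0,16],1],[[0.25,-0.22,-0.178],[0,0,16.2],1],[[0.314,-0.273,-0.178],[0,0,16.2],1],[[0.314,-0.273,-0.178],[0,0,16.2],1],[[0.314,-0.273,-0.178],[0,0,16.2],1],[[0.314,-0.273,-0.178],[0,0,16.2],1],[[0.314,-0.273,-0.178],[0,0,16.2],1]], squeeze=20)

```text
time: 2.45
eef_pos: [0.4015, -0.2472, 0.4021]
eef_rot: [3.141, 0.005, 0.004]
contact_force: [-0.9, -1.3, -0.5]
grip_width: 0.0873
grasp_force: 0.0
```

```bash
cat > w.py <<'E'
from h import *
import sys
np.set_printoptions(precision=4,suppress=True)
p=camera("wrist");cv2.imwrite(f"pics/{sys.argv[1]}.png",p["pixels"])
s=observe();print(s["time"],s["eef_pos"],ray(p,(280,210)))
for l in sys.argv[2:]:
    l,z=l.split(":")
    for q in pinpoint(l,p)[:2]: print(l,np.round(q["position"]),round(q["score"],2),atz(p,q["position"],float(z)))
E
python3 w.py w1 lid:.085 pot:0 bail_bar:.134 brass_weight:0 trivet:0 oil_can:0
```

```text
2.5 [ 0.4024 -0.2462  0.4024] (array([ 0.4715, -0.2476,  0.5644]), array([-0.2633, -0.0075, -0.9647]))
lid [280. 114.] 0.9 [ 0.4745 -0.2509  0.085 ]
pot [205. 157.] 0.37 [ 0.4065 -0.1297  0.    ]
bail_bar [258.  91.] 0.64 [ 0.5    -0.2244  0.134 ]
brass_weight [202. 156.] 0.59 [ 0.4083 -0.1252  0.    ]
oil_can [350.  10.] 0.89 [ 0.6242 -0.3539  0.    ]
```

View pics/w1.png

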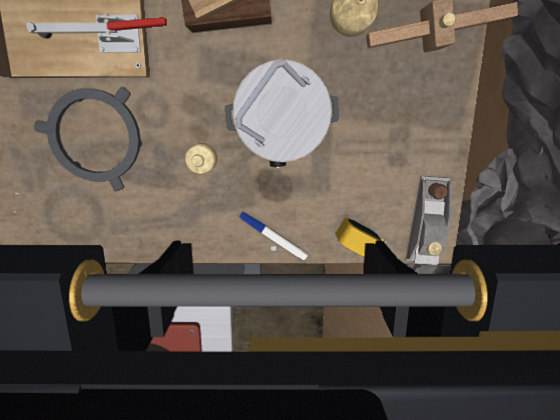

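```bash
python3 - <<'E'
from h import *
np.set_printoptions(precision=4,suppress=True)
p=camera("wrist")
for n,uv,z in[("e1",(303,81),.1),("e2",(262,142),.1),("b1",(280,64),.136),("b2",(239,121),.136),("triv",(93.5,135),.018),("lidc",(281.5,111.5),.089),("weight",(200.5,156),.04)]: print(n,atz(p,uv,z))
print([round(q["position"][0]) for q in pinpoint("trivet",p)[:1]])
L=np.array([.475,-.250,.098])
u=np.array([.62,.785,0])
for a in(.5,.7,.8,.9,1.0):print(a,proj(p,L+58e-3*(np.sin(a)*u+np.cos(a)*np.array([0,0,1]))))
print(go((.55,.242,.36),0),go((.55,.242,.30),6))
E
```

```text
e1 [ 0.5111 -0.2839  0.1   ]
e2 [ 0.4352 -0.231   0.1   ]
b1 [ 0.5265 -0.2546  0.136 ]
b2 [ 0.4628 -0.2054  0.136 ]
triv [0.4407 0.0344 0.018 ]
lidc [ 0.4741 -0.2568  0.089 ]
weight [ 0.4101 -0.1351  0.04  ]
[]
0.5 [256.9131  94.5596]
0.7 [250.667   89.5235]
0.8 [248.0191  87.3974]
0.9 [245.7273  85.5639]
1.0 [243.812  84.039]
(array([ 0.15  , -0.4936,  0.0402]), array([[ -0.03,   0.04,  -0.11],
       [  0.07,   0.04, 179.89]])) (array([ 0.15  , -0.4936,  0.1002]), array([[ -0.03,   0.04,  -6.11],
       [  0.06,   0.04, 173.89]]))
```

Call:
send_rows(steps=[[[0.01,-0.05,0],[0,0,0],1],[[0.02,-0.1,0],[0,0,0],1],[[0.03,-0.15,0.0],[0,0,0],1],[[0.04,-0.2,0.0],[0,0,0],1],[[0.05,-0.25,0.0],[0,0,0],1],[[0.05,-0.3,0.02],[0,0,0],1],[[0.05,-0.35,0.04],[0,0,0],1],[[0.05,-0.4,0.06],[0,0,0],1],[[0.05,-0.45,0.08],[0,0,0],1],[[0.05,-0.49,0.1],[0,0,0],1],[[0.05,-0.49,0.1],[0,0,0],1],[[0.05,-0.49,0.1],[0,0,0],1]])

```text
time: 4.1
eef_pos: [0.449, 0.2402, 0.2987]
eef_rot: [3.14, 0.003, -0.005]
contact_force: [-0.3, -1.6, -0.2]
grip_width: 0.0872
grasp_force: 0.0
```

```bash
python3 w.py w2 lifter_tail:.078 lifter:0 saddle:.006 grip:.078 trivet:0 riser:0 toggle_jig:0
```

```text
4.15 [0.4497 0.2391 0.3   ] (array([0.52  , 0.2399, 0.4606]), array([-0.269 , -0.0078, -0.9631]))
lifter_tail [278.  85.] 0.57 [0.549  0.2388 0.078 ]
```

View pics/w2.png

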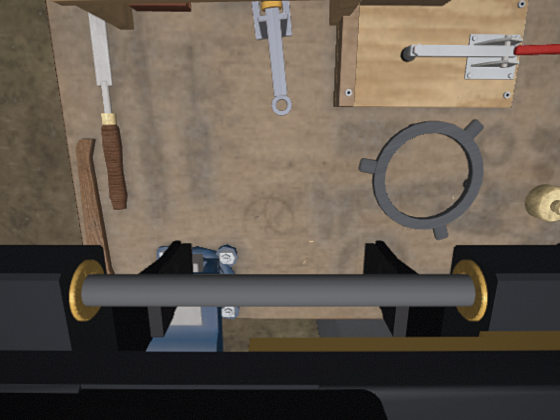

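```bash
python3 - <<'E'
from h import *
np.set_printoptions(precision=4,suppress=True)
p=camera("wrist")
g=p["pixels"].astype(int)
for n,uv,z in[("eye",(282,104),.078),("bar90",(279,92),.078),("bar50",(276.5,50),.078),("bar20",(274.5,20),.078),("triv",(428,175),.018),("riserR",(345,0),.1),("vice",(234,249),.14)]: print(n,atz(p,uv,z))
for r in (30,40,60,80): print(r,g[r,262:294].sum(1)//3)
E
```

```text
eye [0.5328 0.2335 0.078 ]
bar90 [0.545  0.2367 0.078 ]
bar50 [0.5864 0.2392 0.078 ]
bar20 [0.6146 0.2411 0.078 ]
triv [0.4455 0.0417 0.018 ]
riserR [0.6263 0.1743 0.1   ]
vice [0.3914 0.2823 0.14  ]
30 [ 69  64  66 135 169 168 167 170 169 169 164 164 165 167 167 167 131  82
  64  66  67  64  77 145 166 163 165 140 122 120 123 123]
40 [ 66  66  63  67 133 166 169 168 169 170 172 166 164 168 168 169 167 138
 113 114 117 118 123 130 130 128 128 131 133 133 130 129]
60 [130 131 133 135 133 129 136 157 168 169 169 170 170 167 167 170 170 172
 169 145 130 127 129 130 131 130 130 128 127 127 129 132]
80 [131 131 134 135 136 134 134 132 120 148 168 171 171 170 171 167 170 172
 173 174 172 149 133 131 133 133 131 132 131 131 129 128]
```

Call:
send_rows(steps=[[[0.03,0,0.0],[0,0,-3],0.7],[[0.07,0,0.0],[0,0,-5.7],0.6],[[0.1,0.001,0.03],[0,0,-5.7],0.6],[[0.1,0.001,0.08],[0,0,-5.7],0.6],[[0.1,0.001,0.13],[0,0,-5.7],0.6],[[0.1,0.001,0.18],[0,0,-5.7],0.6],[[0.1,0.001,0.21],[0,0,-5.7],0.6],[[0.1,0.001,0.233],[0,0,-5.7],0.6],[[0.1,0.001,0.233],[0,0,-5.7],0.6],[[0.1,0.001,0.233],[0,0,-5.7],0.6]])

```text
time: 5.55
eef_pos: [0.55, 0.2384, 0.068]
eef_rot: [3.138, 0.156, -0.0]
contact_force: [0.4, 0.7, 1.3]
grip_width: 0.0518
grasp_force: 0.0
```

```bash
python3 w.py w3 lifter_tail:.078
```

```text
5.6 [0.5509 0.2388 0.0692] (array([0.6202, 0.2448, 0.2301]), array([-0.264 , -0.0324, -0.964 ]))
lifter_tail [276. 270.] 0.86 [0.5488 0.2387 0.078 ]
```

View pics/w3.png

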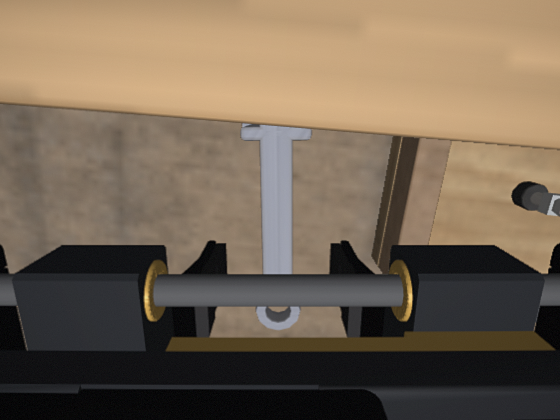

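Call:
send_rows(steps=[[[0,0,0.002],[0,0,0],0.3],[[0,0,0.002],[0,0,0],0],[[0,0,0.002],[0,0,0],0],[[0,0,0.002],[0,0,0],0],[[0,0,0.002],[0,0,0],0],[[0,0,0.002],[0,0,0],0]], squeeze=30)

```text
time: 6.25
eef_pos: [0.5497, 0.2387, 0.0656]
eef_rot: [-3.138, -0.156, -0.0]
contact_force: [-0.2, 0.8, -0.3]
grip_width: 0.0135
grasp_force: 30.0
```

Call:
send_rows(steps=[[[-0.008,0,0],[0,0,0],0],[[-0.022,0,0],[0,0,0],0],[[-0.04,0,0],[0,0,0],0],[[-0.06,0,0],[0,0,0],0],[[-0.08,0,0],[0,0,0],0],[[-0.1,0,0],[0,0,0],0],[[-0.12,0,0],[0,0,0],0],[[-0.14,0,0],[0,0,0],0],[[-0.14,0,0],[0,0,0],0]])

```text
time: 7.15
eef_pos: [0.4068, 0.2243, 0.0654]
eef_rot: [3.137, 0.158, -0.007]
contact_force: [-10.8, -2.8, 15.9]
grip_width: 0.0137
grasp_force: 30.0
```

Call:
send_rows(steps=[[[-0.006,0.006,0],[0,0,-1.5],0],[[-0.012,0.015,0],[0,0,-4],0],[[-0.02,0.025,0],[0,0,-6.5],0],[[-0.028,0.036,0],[0,0,-9],0],[[-0.036,0.046,0],[0,0,-11.5],0],[[-0.042,0.054,0],[0,0,-13.5],0],[[-0.045,0.058,0],[0,0,-14.3],0],[[-0.045,0.058,0],[0,0,-14.3],0]])

```text
time: 7.95
eef_pos: [0.3711, 0.1621, 0.0656]
eef_rot: [3.094, 0.544, -0.001]
contact_force: [-1.3, -0.7, -0.3]
grip_width: 0.0137
grasp_force: 30.0
```

```bash
python3 w.py w4 grip:.078 lifter_tail:.078 saddle:.006 lifter:0 sanding_block:0; python3 -c "
from h import *
print(observe()['contact_force'])
p=camera('top');cv2.imwrite('pics/t2.png',p['pixels'])
for l,z in(('grip',.078),('lifter_tail',.078)):
  for q in pinpoint(l,p)[:1]: print(l,q['score'],atz(p,q['position'],z))"
```

```text
8.0 [0.3712 0.1623 0.0655] (array([0.4374, 0.1859, 0.2276]), array([-0.2482, -0.0969, -0.9639]))
lifter_tail [276. 274.] 0.7 [0.3687 0.1618 0.078 ]
lifter [275.  19.] 0.7 [0.4889 0.2064 0.    ]
[-1.93205237 -2.20006894  1.68234039]
grip 0.72 [0.48654934 0.19880603 0.078     ]
```

View pics/w4.png

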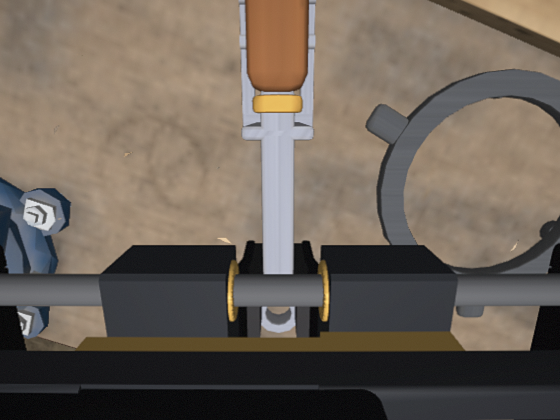

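Call:
send_rows(steps=[[[0,0,0],[0,0,0],0.3],[[0,0,0],[0,0,0],0.5],[[0,0,0],[0,0,0],0.6],[[0,0,0],[0,0,0],0.6],[[0,0,-0.03],[0,0,0],0.6],[[0,0,-0.07],[0,0,0],0.6],[[0.03,0,-0.075],[0,0,0],0.6],[[0.06,0,-0.075],[0,0,0],0.6],[[0.06,0,-0.075],[0,0,0],0.6],[[0.06,0,-0.075],[0,0,0],0.6]])

```text
time: 9.4
eef_pos: [0.4274, 0.1829, 0.14]
eef_rot: [3.094, 0.546, -0.003]
contact_force: [0.2, 0.3, -0.3]
grip_width: 0.0522
grasp_force: 0.0
```

```bash
python3 w.py w5 grip:.078 lifter_tail:.078 saddle:.006 lifter:0; python3 - <<'E'
from h import *
p=camera('wrist');g=p["pixels"].astype(int)
print(g[60:61,200:350:4][0].tolist())
m=(g[...,2]-g[...,0]>60)&(g[...,2]>130)
m[235:]=0
for r in range(0,240,15):
    c=np.where(m[r])[0]
    c=c[(c>150)&(c<420)]
    if len(c)>5: print(r,c.min(),c.max(),len(c))
E
```

```text
9.45 [0.4268 0.1828 0.1398] (array([0.4938, 0.2068, 0.302 ]), array([-0.2492, -0.0972, -0.9636]))
grip [279. 122.] 0.67 [0.49   0.2047 0.078 ]
lifter_tail [280. 303.] 0.86 [0.3696 0.1597 0.078 ]
lifter [275. 119.] 0.96 [0.4897 0.2082 0.    ]
[[114, 134, 153], [113, 134, 152], [113, 134, 152], [108, 129, 149], [113, 133, 152], [115, 137, 156], [117, 139, 159], [118, 140, 160], [116, 139, 158], [110, 131, 151], [112, 133, 153], [108, 129, 149], [106, 128, 149], [193, 178, 174], [191, 177, 172], [56, 91, 137], [62, 97, 147], [66, 103, 153], [66, 102, 150], [70, 106, 157], [67, 103, 155], [68, 104, 154], [65, 100, 149], [59, 93, 141], [35, 62, 100], [189, 176, 172], [200, 188, 186], [114, 135, 155], [115, 136, 156], [109, 129, 148], [106, 125, 144], [107, 126, 144], [113, 132, 149], [119, 137, 154], [125, 143, 159], [116, 131, 147], [110, 124, 140], [43, 57, 68]]
0 407 419 11
15 401 419 19
30 395 419 25
45 389 419 31
60 260 419 72
75 260 419 79
90 260 419 85
105 261 419 68
120 261 294 34
135 261 293 33
150 261 293 33
165 261 294 34
180 261 293 33
```

View pics/w5.png

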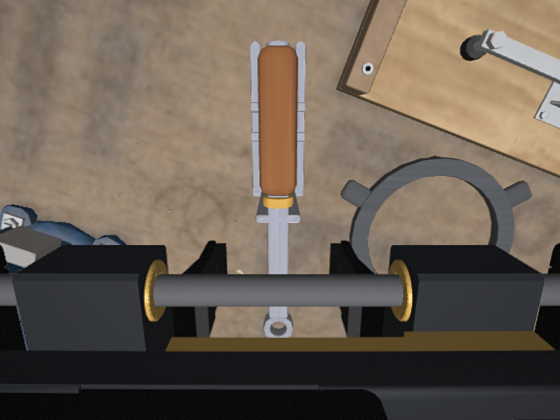

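Call:
send_rows(steps=[[[0.035,0,0],[0,0,0],0.6],[[0.067,0,0],[0,0,0],0.6],[[0.067,0,0.02],[0,0,0],0.6],[[0.067,0,0.05],[0,0,0],0.6],[[0.067,0,0.075],[0,0,0],0.6],[[0.067,0,0.081],[0,0,0],0.6],[[0.067,0,0.081],[0,0,0],0.3],[[0.067,0,0.081],[0,0,0],0],[[0.067,0,0.081],[0,0,0],0],[[0.067,0,0.081],[0,0,0],0]], squeeze=45)

```text
time: 10.7
eef_pos: [0.4918, 0.2062, 0.061]
eef_rot: [-3.094, -0.546, -0.004]
contact_force: [-0.6, -0.0, 0.2]
grip_width: 0.028
grasp_force: 0.0
```

```bash
python3 - <<'E'
from h import *
s=observe();print({k:np.round(s[k],4) for k in("time","eef_pos","contact_force","grip_width","grasp_force","joint_positions")})
L=np.array([.4745,-.251,.098]);h=np.radians(53.5);u=np.array([np.cos(h),np.sin(h),0])
sc=(pinpoint,)
p=camera("scene");t=camera("top")
o=[]
for q in(p,t):
    r=pinpoint("bail_bar",q);l=pinpoint("lid",q)
    print([(np.round(x["position"],1),round(x["score"],2)) for x in r[:2]+l[:1]])
    for a in(.4,.5,.6,.7,.8): print(a,proj(q,L+58e-3*(np.sin(a)*u+np.cos(a)*np.array([0,0,1]))))
    print("lid",proj(q,L-[0,0,.013]))
    if r:o.append((q,r[0]["position"]))
if len(o)==2:print(tri(o))
E
```

```text
{'time': np.float64(10.7), 'eef_pos': array([0.4918, 0.2062, 0.061 ]), 'contact_force': array([-0.5774, -0.0475,  0.1559]), 'grip_width': np.float64(0.028), 'grasp_force': np.float64(0.0), 'joint_positions': array([0.2491, 0.1799, 1.8993, 0.    , 1.0598, 1.4708])}
[(array([346.4, 210.6]), 0.64), (array([388.1, 240.4]), 0.39), (array([356.1, 234.4]), 0.93)]
0.4 [348.98425627 211.16396144]
0.5 [347.50574527 211.40538392]
0.6 [346.10637289 211.83584245]
0.7 [344.79931451 212.44921986]
0.8 [343.59657815 213.23770583]
lid [354.27470975 234.52626071]
[(array([362.9, 217. ]), 0.45), (array([368.1, 232.2]), 0.95)]
0.4 [366.9252194  223.99707089]
0.5 [365.29511081 223.11239618]
0.6 [363.71593545 222.31221606]
0.7 [362.2047403  221.60467559]
0.8 [360.77746304 220.99666387]
lid [368.52166198 231.39943273]
(array([ 0.5109182 , -0.22437397,  0.14151442]), [0.00043489492304185233, 0.0004348949230417994])
```

Call:
send_rows(steps=[[[0,0,0],[0,0,0],0],[[0,0,0],[0,0,0],0],[[0,0,0],[0,0,0],0],[[0,0,-0.01],[0,0,0],0],[[0,0,-0.03],[0,0,0],0],[[0,0,-0.06],[0,0,0],0],[[0,0,-0.1],[0,0,0],0],[[0,0,-0.14],[0,0,0],0],[[0,0,-0.18],[0,0,0],0],[[0,0,-0.21],[0,0,0],0],[[0,0,-0.22],[0,0,0],0],[[0,0,-0.22],[0,0,0],0]])

```text
time: 12.2
eef_pos: [0.4913, 0.2061, 0.2809]
eef_rot: [-3.094, -0.546, -0.004]
contact_force: [-0.6, -0.2, -3.0]
grip_width: 0.0235
grasp_force: 45.0
```

```bash
python3 w.py w6 grip:.3 saddle:.23; python3 - <<'E'
from h import *
s=observe();print(s["contact_force"],s["grip_width"],s["grasp_force"])
print(go((.379,-.380,.26),53.5),go((.40,-.1,.28),40))
E
```

```text
12.25 [0.4904 0.2058 0.2787] (array([0.5571, 0.2298, 0.4431]), array([-0.2451, -0.0962, -0.9647]))
grip [276. 280.] 0.89 [0.4889 0.2056 0.3   ]
[-0.28844916 -0.01032683 -2.33220938] 0.02349788983350075 44.995583184063435
(array([-0.3041,  0.5125,  0.018 ]), array([[-9.000e-02,  2.300e-01, -3.350e+01],
       [ 3.000e-01,  1.200e-01,  1.465e+02]])) (array([-0.1887,  0.2566, -0.0024]), array([[-6.0e-02,  2.4e-01, -2.0e+01],
       [ 3.3e-01,  9.0e-02,  1.6e+02]]))
```

View pics/w6.png

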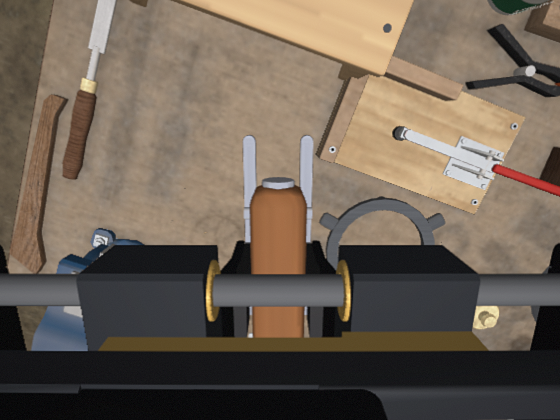

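Call:
send_rows(steps=[[[-0.02,0.02,0],[0,0,-1],0],[[-0.048,0.055,0],[0,0,-3],0],[[-0.076,0.095,0],[0,0,-6],0],[[-0.104,0.135,0],[0,0,-10],0],[[-0.132,0.175,0],[0,0,-14],0],[[-0.16,0.215,0],[0,0,-17],0],[[-0.189,0.256,0],[0,0,-20],0],[[-0.209,0.3,0],[0,0,-23],0],[[-0.228,0.34,0],[0,0,-26],0],[[-0.247,0.38,0],[0,0,-29],0],[[-0.266,0.42,0],[0,0,-31],0],[[-0.285,0.46,0],[0,0,-33.5],0]])

```text
time: 13.55
eef_pos: [0.3789, -0.3248, 0.277]
eef_rot: [-2.801, -1.414, 0.001]
contact_force: [0.7, -0.1, -2.8]
grip_width: 0.0237
grasp_force: 45.0
```

```bash
python3 - <<'E'
from h import *
s=observe();print(s["eef_pos"],s["joint_positions"])
print(go((.379,-.380,.1655),53.5))
E
```

```text
[ 0.37894205 -0.32476082  0.2769572 ] [-8.66957190e-01 -1.13752939e-01  1.77271747e+00  3.59599706e-04
  1.48677489e+00 -2.30991980e-01]
(array([-0.0445,  0.0333,  0.1113]), array([[-2.3000e-01, -7.0000e-02,  6.0000e-02],
       [ 1.2000e-01, -3.6000e-01, -1.7994e+02]]))
```

Call:
send_rows(steps=[[[-0.022,0.017,0],[0,0,0],0],[[-0.0445,0.033,0.01],[0,0,0],0],[[-0.0445,0.033,0.04],[0,0,0],0],[[-0.0445,0.033,0.08],[0,0,0],0],[[-0.0445,0.033,0.105],[0,0,0],0],[[-0.0445,0.033,0.111],[0,0,0],0],[[-0.0445,0.033,0.111],[0,0,0],0],[[-0.0445,0.033,0.111],[0,0,0],0]])

```text
time: 14.35
eef_pos: [0.3808, -0.3796, 0.1694]
eef_rot: [2.804, 1.414, 0.0]
contact_force: [-0.1, -0.7, -2.1]
grip_width: 0.0236
grasp_force: 45.0
```

```bash
python3 w.py w7 grip:.183 lid:.085 bail_bar:.146 saddle:.111; python3 - <<'E'
from h import *
s=observe();print(s["eef_pos"],s["eef_rot"])
E
```

```text
14.4 [ 0.3811 -0.38    0.1702] (array([ 0.4222, -0.3226,  0.3315]), array([-0.1522, -0.2187, -0.9639]))
grip [277. 280.] 0.89 [ 0.3772 -0.3832  0.183 ]
[ 0.38088226 -0.37979464  0.16996221] [2.80312879e+00 1.41324780e+00 6.34599679e-04]
```

View pics/w7.png

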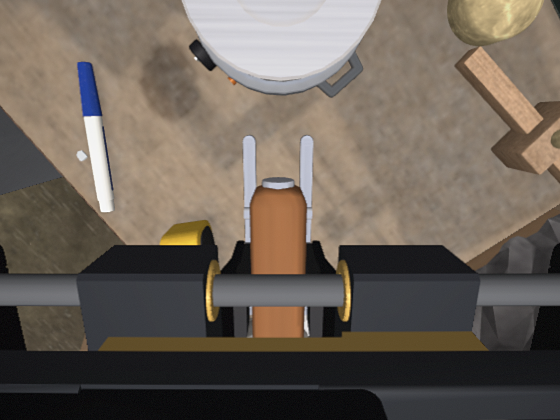

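Call:
send_rows(steps=[[[0.02,0.001,0.002],[0,0,0],0],[[0.04,0.001,0.003],[0,0,0],0],[[0.06,0.001,0.003],[0,0,0],0],[[0.08,0.001,0.003],[0,0,0],0],[[0.095,0.001,0.003],[0,0,0],0],[[0.095,0.001,0.003],[0,0,0],0],[[0.095,0.001,0.003],[0,0,0],0]])

```text
time: 15.3
eef_pos: [0.4378, -0.3036, 0.1659]
eef_rot: [2.804, 1.415, -0.0]
contact_force: [-0.2, 0.4, -2.3]
grip_width: 0.0236
grasp_force: 45.0
```

```bash
cat > c.py <<'E'
from h import *
np.set_printoptions(precision=4,suppress=True)
s=observe();print(s["time"],s["eef_pos"],s["eef_rot"],s["contact_force"])
L=np.array([.4745,-.251,.098]);h=np.radians(53.5);u=np.array([np.cos(h),np.sin(h),0])
o=[];l=[]
for n in("wrist","scene","top"):
    q=camera(n);cv2.imwrite(f"pics/{n}_c.png",q["pixels"])
    for lab,S in(("bail_bar",o),("lid",l)):
        r=pinpoint(lab,q)
        if r:
            S.append((q,r[0]["position"]));print(n,lab,np.round(r[0]["position"],1),round(r[0]["score"],2))
    print([np.round(proj(q,L+58e-3*(np.sin(a)*u+np.cos(a)*np.array([0,0,1]))),1).tolist() for a in(0,.2,.4,.6,.8)])
for S in(o,l):
    if len(S)>1:
        X,e=tri(S);d=X-L;print(X,np.round(e,4),"along",d@u,"lat",d@[-u[1],u[0],0],"z",d[2])
E
python3 c.py
```

```text
15.3 [ 0.4378 -0.3036  0.1659] [ 2.8039  1.4152 -0.0005] [-0.1722  0.3657 -2.3483]
wrist bail_bar [283.5  50.2] 0.73
wrist lid [281.2 124.9] 0.83
[[275.0, 128.5], [275.0, 103.9], [275.0, 80.2], [275.1, 59.4], [275.2, 42.9]]
scene bail_bar [346.3 209.5] 0.69
scene lid [355.6 236.6] 0.96
[[355.4, 212.1], [352.1, 211.3], [349.0, 211.2], [346.1, 211.8], [343.6, 213.2]]
top bail_bar [360.9 218.5] 0.66
top lid [367.8 231.5] 0.95
[[373.6, 228.2], [370.3, 226.0], [366.9, 224.0], [363.7, 222.3], [360.8, 221.0]]
[ 0.5029 -0.2217  0.1474] [0.004  0.0033 0.0057] along 0.04045983630475731 lat -0.005422982022585527 z 0.04938294375787569
[ 0.4765 -0.2531  0.0766] [0.0009 0.002  0.0028] along -0.0004867039743540157 lat -0.0029084327532144113 z -0.02143135916169267
```

```bash
python3 - <<'E'
from h import *
q=camera("wrist");g=q["pixels"].mean(2).astype(int)
for c in(281,290,320):print(c,g[20:110,c].tolist())
for r in(36,44,52,60):print(r,g[r,225:345:2].tolist())
E
```

```text
281 [187, 193, 196, 194, 196, 199, 203, 204, 202, 204, 204, 203, 202, 199, 197, 195, 194, 196, 198, 199, 197, 199, 167, 152, 171, 178, 177, 175, 174, 173, 172, 171, 170, 165, 156, 138, 114, 130, 185, 197, 195, 197, 200, 199, 199, 200, 203, 205, 205, 207, 206, 209, 198, 192, 192, 192, 193, 195, 198, 200, 201, 200, 202, 205, 204, 203, 201, 202, 202, 202, 201, 200, 202, 203, 206, 207, 207, 206, 202, 197, 195, 198, 201, 202, 203, 206, 206, 205, 200, 197]
290 [185, 188, 194, 195, 196, 198, 200, 201, 203, 205, 204, 203, 201, 199, 197, 196, 195, 196, 199, 198, 198, 199, 175, 156, 170, 179, 178, 176, 173, 172, 171, 170, 169, 167, 157, 142, 117, 110, 178, 198, 196, 197, 199, 199, 199, 200, 203, 204, 205, 206, 206, 210, 208, 204, 193, 192, 196, 195, 199, 199, 200, 201, 202, 205, 204, 202, 203, 202, 202, 202, 202, 201, 203, 203, 205, 208, 206, 205, 201, 198, 196, 198, 201, 202, 202, 204, 205, 205, 199, 197]
320 [111, 110, 111, 110, 110, 110, 122, 160, 193, 194, 199, 205, 202, 199, 197, 196, 195, 197, 198, 199, 199, 200, 182, 157, 165, 176, 177, 176, 174, 174, 171, 170, 171, 166, 159, 146, 124, 
[... 780 characters left out ...]
7, 166, 166, 166, 165, 165, 165, 164, 164, 165, 164, 164, 164, 163, 163, 163, 163, 162, 163]
52 [167, 169, 166, 168, 166, 166, 168, 168, 169, 169, 169, 168, 168, 168, 168, 169, 168, 169, 169, 169, 169, 169, 169, 170, 169, 170, 170, 169, 170, 170, 169, 170, 170, 171, 170, 169, 169, 170, 171, 171, 171, 170, 171, 169, 171, 171, 170, 170, 170, 171, 170, 170, 169, 171, 169, 170, 171, 170, 169, 169]
60 [196, 197, 198, 198, 197, 198, 197, 198, 198, 197, 197, 196, 197, 197, 195, 197, 197, 197, 197, 198, 198, 197, 197, 196, 196, 196, 196, 196, 195, 195, 196, 196, 195, 196, 196, 196, 196, 196, 196, 196, 196, 196, 195, 195, 195, 195, 196, 195, 196, 195, 194, 195, 195, 195, 195, 195, 195, 195, 194, 194]
```

```bash
python3 - <<'E'
from h import *
i=cv2.imread("pics/w7.png").mean(2).astype(int)
print(i[125:150,250].tolist(),i[125:150,306].tolist(),i[170:195,278].tolist())
print(i[160,235:320].tolist())
s=observe();q=camera("wrist");T=R.from_rotvec(s["eef_rot"])
P=lambda x,y,z:np.round(proj(q,s["eef_pos"]+T.apply([x,y,z])),1)
for dx in(-.004,-.002,0):print(dx,P(.062+dx,.018,.0575),P(.062+dx,-.018,.0575),P(.045+dx,0,-.0305),P(.045+dx,0,-.02))
E
```

```text
[128, 128, 130, 131, 130, 132, 133, 132, 130, 120, 117, 199, 209, 201, 198, 198, 199, 198, 196, 194, 196, 197, 196, 195, 196] [138, 138, 140, 141, 140, 140, 140, 138, 136, 125, 138, 206, 208, 201, 197, 197, 198, 198, 196, 196, 200, 196, 194, 194, 194] [152, 150, 148, 148, 149, 153, 151, 90, 82, 87, 90, 89, 115, 204, 204, 199, 198, 201, 200, 109, 76, 82, 92, 98, 106]
[128, 131, 135, 137, 142, 145, 144, 126, 177, 203, 200, 198, 195, 194, 193, 196, 197, 197, 202, 195, 134, 120, 141, 144, 146, 147, 150, 151, 151, 153, 152, 152, 150, 149, 149, 150, 150, 151, 151, 152, 152, 152, 152, 152, 152, 152, 154, 155, 156, 153, 152, 153, 152, 154, 152, 150, 147, 144, 143, 139, 135, 132, 132, 130, 107, 161, 196, 199, 200, 197, 194, 195, 195, 196, 198, 200, 197, 163, 145, 149, 148, 144, 140, 135, 133]
-0.004 [307.1 135.6] [249.5 135.6] [278.8 192.9] [278.7 187.4]
-0.002 [307.2 132.3] [249.5 132.3] [278.8 187.8] [278.7 182.7]
0 [307.3 129. ] [249.4 129. ] [278.8 182.8] [278.7 178. ]
```

```bash
python3 - <<'E'
from h import *
s=observe();q=camera("wrist");T=R.from_rotvec(s["eef_rot"])
for z in(.136,.1416,.147):
  X=atz(q,(281,49.5),z);print(z,X,T.inv().apply(X-s["eef_pos"]))
print(s["eef_pos"],proj(q,[.4765,-.253,.089]))
E
```

```text
0.136 [ 0.49986735 -0.2215671   0.136     ] [0.1029809  0.00130755 0.02952209]
0.1416 [ 0.49926    -0.22230271  0.1416    ] [0.10202823 0.00125694 0.0239221 ]
0.147 [ 0.49867433 -0.22301204  0.147     ] [0.1011096  0.00120814 0.01852212]
[ 0.43754328 -0.30355744  0.16552326] [280.12672054 125.19238208]
```

Call:
send_rows(steps=[[[0.02,0.001,0],[0,0,0],0],[[0.04,0.002,0],[0,0,0],0],[[0.06,0.002,0],[0,0,0],0],[[0.08,0.002,0],[0,0,0],0],[[0.097,0.002,0],[0,0,0],0],[[0.106,0.002,0],[0,0,0],0],[[0.106,0.002,0],[0,0,0],0],[[0.106,0.002,0],[0,0,0],0]])

```text
time: 16.7
eef_pos: [0.5021, -0.2197, 0.1655]
eef_rot: [2.805, 1.414, -0.001]
contact_force: [0.7, 0.4, -2.7]
grip_width: 0.0235
grasp_force: 45.0
```

Call:
send_rows(steps=[[[0,0,-0.004],[0,0,0],0],[[0,0,-0.008],[0,0,0],0],[[0,0,-0.012],[0,0,0],0],[[0,0,-0.016],[0,0,0],0],[[0,0,-0.019],[0,0,0],0],[[0,0,-0.019],[0,0,0],0],[[0,0,-0.019],[0,0,0],0]])

```text
time: 17.4
eef_pos: [0.5023, -0.2194, 0.1846]
eef_rot: [2.805, 1.414, 0.0]
contact_force: [0.6, 1.0, -2.4]
grip_width: 0.0234
grasp_force: 45.0
```

```bash
sed -i 's/L=np.array(.*098\])/L=np.array([.4765,-.253,.098])/' c.py; python3 c.py;python3 - <<'E'
from h import *
q=camera("wrist");g=q["pixels"].mean(2).astype(int)
print(g[180:300:2,320].tolist(), g[180:260:2,240].tolist())
E
```

```text
17.4 [ 0.5023 -0.2194  0.1846] [2.8052 1.414  0.0001] [ 0.5653  1.0492 -2.3816]
[[277.2, 303.4], [277.2, 285.7], [277.2, 266.8], [277.2, 248.0], [277.2, 230.6]]
scene bail_bar [346.  212.2] 0.55
scene lid [354.1 236.2] 0.63
[[356.1, 211.9], [352.9, 211.0], [349.7, 210.9], [346.9, 211.6], [344.3, 213.0]]
top lid [274.7 243.8] 0.67
[[374.2, 227.5], [370.9, 225.3], [367.6, 223.3], [364.3, 221.6], [361.4, 220.3]]
[ 0.4388 -0.1044  0.0998] [0.1468 0.1468] along 0.09706965709541862 lat 0.1186755455896713 z 0.0018464316803285946
[161, 163, 164, 169, 170, 148, 204, 215, 220, 221, 225, 221, 222, 218, 221, 216, 215, 216, 220, 222, 223, 221, 221, 222, 219, 221, 225, 119, 180, 198, 194, 155, 83, 22, 2, 9, 11, 10, 12, 9, 13, 14, 11, 14, 14, 19, 12, 39, 55, 68, 80, 87, 94, 104, 109, 112, 116, 120, 121, 121] [170, 171, 174, 145, 208, 214, 216, 218, 214, 221, 222, 219, 219, 217, 220, 217, 218, 218, 220, 221, 223, 221, 219, 221, 220, 222, 180, 144, 193, 199, 108, 6, 14, 16, 11, 13, 14, 16, 13, 11]
```

Call:
send_rows(steps=[[[0,0,-0.003],[0,0,0],0],[[0,0,-0.006],[0,0,0],0],[[0,0,-0.009],[0,0,0],0],[[0,0,-0.011],[0,0,0],0],[[-0.002,0,-0.012],[0,0,0],0],[[-0.002,0,-0.012],[0,0,0],0],[[-0.002,0,-0.012],[0,0,0],0]])

```text
time: 18.6
eef_pos: [0.5011, -0.2211, 0.1966]
eef_rot: [2.805, 1.414, 0.0]
contact_force: [0.3, -1.0, -2.0]
grip_width: 0.0238
grasp_force: 45.0
```

```bash
cat > d.py <<'E'
from h import *
s=observe();print(s["time"],np.round(s["eef_pos"],4),np.round(s["contact_force"],2))
q=camera("wrist");g=q["pixels"].mean(2).astype(int);cv2.imwrite("pics/wd.png",q["pixels"])
for c in(236,240,320,324): print(c,g[150:262:2,c].tolist())
T=R.from_rotvec(s["eef_rot"]);
L=np.array([.4765,-.253,.098]);h=np.radians(53.5);u=np.array([np.cos(h),np.sin(h),0])
for a in(0,.2,.4,.6,.7):print(a,np.round([proj(q,L+58e-3*(np.sin(a)*u+np.cos(a)*np.array([0,0,1]))+.0035*u*k)[1] for k in(1,-1)]))
q=camera("scene");r=pinpoint("bail_bar",q);print([(np.round(x["position"],1),round(x["score"],2)) for x in r[:1]])
E
python3 d.py
```

```text
18.6 [ 0.5011 -0.2211  0.1966] [ 0.34 -1.05 -2.04]
236 [141, 140, 144, 143, 119, 83, 100, 99, 99, 97, 130, 80, 152, 165, 166, 170, 201, 207, 214, 221, 221, 219, 217, 217, 218, 213, 219, 219, 221, 222, 224, 217, 219, 220, 220, 222, 221, 219, 226, 113, 174, 199, 193, 187, 188, 226, 148, 57, 26, 1, 10, 9, 7, 9, 12, 14]
240 [135, 138, 142, 140, 145, 144, 80, 93, 99, 96, 113, 163, 165, 166, 183, 205, 215, 217, 214, 221, 222, 220, 217, 217, 219, 216, 218, 218, 221, 222, 224, 218, 219, 221, 220, 220, 221, 219, 225, 109, 174, 197, 193, 189, 177, 120, 3, 14, 10, 13, 11, 12, 14, 14, 11, 12]
320 [122, 120, 120, 119, 118, 118, 122, 123, 121, 128, 135, 94, 126, 162, 160, 161, 182, 203, 218, 220, 225, 222, 221, 219, 221, 216, 214, 216, 220, 222, 222, 221, 221, 220, 219, 221, 222, 222, 224, 224, 138, 190, 197, 191, 184, 224, 184, 101, 24, 6, 6, 9, 12, 11, 15, 14]
324 [130, 126, 123, 124, 126, 123, 123, 128, 129, 132, 135, 138, 143, 88, 141, 161, 161, 170, 204, 216, 224, 222, 221, 219, 221, 217, 213, 216, 220, 221, 222, 219, 221, 220, 219, 221, 222, 222, 223, 223, 135, 191, 196, 191, 183, 221, 219, 219, 223, 223, 227, 201, 187, 106, 23, 7]
0 [286. 296.]
0.2 [269. 279.]
0.4 [251. 261.]
0.6 [233. 243.]
0.7 [225. 235.]
[(array([345.1, 212.1]), 0.48)]
```

Call:
send_rows(steps=[[[0,0,-0.002],[0,0,0],0],[[-0.0035,0,-0.0045],[0,0,0],0],[[-0.0073,0,-0.0067],[0,0,0],0],[[-0.011,0,-0.0086],[0,0,0],0],[[-0.0152,0,-0.0103],[0,0,0],0],[[-0.0195,0,-0.0116],[0,0,0],0],[[-0.0236,0,-0.0126],[0,0,0],0],[[-0.0265,0,-0.0131],[0,0,0],0],[[-0.0293,0,-0.0133],[0,0,0],0],[[-0.0293,0,-0.0133],[0,0,0],0],[[-0.0293,0,-0.0133],[0,0,0],0]])

```text
time: 19.85
eef_pos: [0.4836, -0.2445, 0.2097]
eef_rot: [-2.805, -1.414, 0.0]
contact_force: [0.3, 0.4, -4.0]
grip_width: 0.0233
grasp_force: 45.0
```

```bash
python3 d.py
```

```text
19.85 [ 0.4836 -0.2445  0.2097] [ 0.28  0.43 -4.  ]
236 [202, 210, 216, 217, 215, 214, 213, 214, 210, 214, 215, 216, 218, 219, 217, 214, 218, 216, 217, 218, 215, 217, 217, 216, 215, 209, 217, 216, 216, 213, 217, 217, 209, 212, 214, 214, 217, 212, 216, 219, 106, 169, 191, 190, 191, 169, 147, 54, 24, 4, 9, 14, 15, 14, 13, 10]
240 [214, 213, 218, 219, 216, 215, 212, 215, 211, 216, 214, 215, 218, 220, 216, 214, 219, 216, 216, 218, 215, 217, 217, 217, 216, 209, 215, 211, 207, 206, 205, 204, 208, 213, 212, 217, 217, 209, 213, 219, 101, 166, 190, 191, 195, 91, 6, 12, 14, 8, 13, 15, 9, 13, 11, 16]
320 [201, 210, 214, 219, 221, 217, 217, 215, 217, 210, 213, 209, 218, 218, 219, 216, 219, 215, 215, 218, 218, 219, 220, 219, 218, 216, 216, 217, 213, 216, 214, 217, 219, 215, 215, 215, 219, 219, 213, 219, 220, 106, 170, 189, 191, 193, 144, 103, 21, 2, 8, 10, 13, 12, 14, 11]
324 [157, 195, 205, 220, 221, 216, 217, 215, 216, 208, 210, 209, 219, 218, 219, 215, 218, 215, 216, 218, 219, 219, 220, 219, 218, 216, 216, 215, 214, 216, 215, 215, 218, 217, 216, 216, 219, 220, 213, 220, 221, 103, 168, 189, 190, 190, 174, 222, 217, 218, 224, 197, 184, 96, 23, 11]
0 [237. 246.]
0.2 [219. 230.]
0.4 [202. 212.]
0.6 [185. 195.]
0.7 [177. 188.]
[(array([354. , 209.2]), 0.68)]
```

Call:
send_rows(steps=[[[0,0,0.0015],[0,0,0],0],[[0,0,0.0015],[0,0,0],0],[[-0.0025,0,0.0013],[0,0,0],0],[[-0.005,0,0.001],[0,0,0],0],[[-0.005,0,0.001],[0,0,0],0],[[-0.005,0,0.001],[0,0,0],0]])

```text
time: 20.6
eef_pos: [0.4806, -0.2487, 0.2088]
eef_rot: [-2.805, -1.414, 0.0]
contact_force: [0.5, 0.3, -4.5]
grip_width: 0.0236
grasp_force: 45.0
```

```bash
python3 d.py; python3 - <<'E'
from h import *
q=camera("scene");print(np.round(pinpoint("lid",q)[0]["position"],1),np.round(pinpoint("pot",q)[0]["position"],1),np.round(pinpoint("bail_bar",q)[0]["position"],1), proj(q,[.4765,-.253,.156]), proj(q,[.4765,-.253,.085]),proj(q,[.4765,-.253,0]))
E
```

```text
20.6 [ 0.4806 -0.2487  0.2088] [ 0.48  0.34 -4.55]
236 [207, 213, 217, 215, 215, 210, 214, 211, 211, 214, 214, 217, 218, 217, 212, 216, 215, 216, 217, 216, 214, 217, 213, 217, 209, 215, 214, 215, 215, 215, 219, 210, 209, 212, 211, 214, 213, 214, 215, 218, 101, 166, 189, 189, 191, 174, 144, 54, 23, 2, 12, 11, 14, 13, 12, 15]
240 [213, 213, 219, 217, 215, 211, 215, 212, 212, 214, 215, 217, 219, 218, 212, 217, 216, 216, 217, 216, 216, 217, 215, 217, 211, 212, 213, 207, 204, 206, 204, 206, 211, 210, 215, 217, 210, 212, 213, 218, 122, 164, 189, 189, 196, 95, 5, 15, 12, 12, 11, 12, 14, 11, 11, 13]
320 [202, 215, 217, 220, 217, 217, 213, 216, 211, 209, 210, 216, 218, 220, 216, 216, 216, 214, 216, 218, 218, 219, 218, 217, 215, 214, 215, 213, 214, 216, 214, 219, 215, 215, 214, 213, 221, 215, 219, 218, 219, 102, 168, 189, 191, 193, 138, 102, 22, 4, 4, 15, 10, 12, 10, 12]
324 [186, 202, 218, 221, 218, 218, 211, 216, 211, 207, 210, 215, 217, 219, 215, 216, 216, 214, 217, 218, 218, 220, 219, 218, 216, 214, 215, 212, 214, 214, 214, 218, 215, 216, 216, 214, 221, 216, 218, 218, 220, 117, 164, 189, 191, 192, 179, 221, 212, 219, 222, 196, 183, 97, 22, 9]
0 [230. 240.]
0.2 [212. 223.]
0.4 [195. 205.]
0.6 [178. 188.]
0.7 [170. 180.]
[(array([355.4, 212. ]), 0.59)]
[354.5 260.5] [354.1 261. ] [355.4 207.7] [356.14072876 211.87394526] [355.00936152 234.23862068] [353.71302764 259.78580346]
```

Call:
send_rows(steps=[[[0,0,-0.002],[0,0,0],0],[[0,0,-0.004],[0,0,0],0],[[0,0,-0.007],[0,0,0],0],[[0,0,-0.011],[0,0,0],0],[[0,0,-0.016],[0,0,0],0],[[0,0,-0.022],[0,0,0],0],[[0,0,-0.028],[0,0,0],0],[[0,0,-0.034],[0,0,0],0],[[0,0,-0.038],[0,0,0],0],[[0,0,-0.04],[0,0,0],0],[[0,0,-0.04],[0,0,0],0]])

```text
time: 22.05
eef_pos: [0.4808, -0.2487, 0.2492]
eef_rot: [2.805, 1.414, 0.0]
contact_force: [-1.0, -0.5, -4.1]
grip_width: 0.0239
grasp_force: 45.0
```

```bash
python3 d.py; cat > e.py <<'E'
from h import *
s=observe();T=R.from_rotvec(s["eef_rot"]);q=camera("wrist")
g=q["pixels"].mean(2).astype(int)
# expected lid outline when level & hanging: lid flange top .0.067 below bar centre; bar = tine top + .0035
x0=float(__import__("sys").argv[1])
for c in (330,350): print(c,g[0:150:3,c].tolist())
for t in(-6,-3,0,3,6):
    r=np.radians(t);o=[]
    zb=.0545-.0035
    for fx in(.066*.94,-.0):
        # pendulum rotation about bar
        dx,dz=fx,.067
        X=[x0+dx*np.cos(r)-dz*np.sin(r),.066*.34 if fx else .066,zb+dx*np.sin(r)+dz*np.cos(r)]
        o+=np.round(proj(q,s["eef_pos"]+T.apply(X)),1).tolist()
    print(t,o)
E
python3 e.py -0.0025
```

```text
22.05 [ 0.4808 -0.2487  0.2492] [-0.98 -0.51 -4.1 ]
236 [219, 216, 216, 213, 216, 213, 215, 216, 217, 218, 220, 219, 215, 217, 218, 218, 219, 218, 217, 218, 216, 218, 212, 217, 217, 218, 216, 218, 220, 212, 213, 216, 214, 217, 213, 217, 217, 216, 215, 220, 117, 160, 192, 191, 195, 174, 144, 58, 27, 4, 13, 15, 12, 10, 13, 15]
240 [221, 219, 217, 213, 217, 215, 213, 216, 218, 219, 220, 220, 215, 218, 218, 218, 219, 218, 218, 219, 217, 219, 213, 216, 214, 209, 208, 208, 206, 207, 215, 212, 218, 217, 212, 215, 217, 217, 215, 221, 144, 156, 191, 191, 198, 100, 6, 15, 16, 13, 14, 17, 14, 12, 10, 13]
320 [220, 222, 219, 219, 216, 218, 213, 211, 212, 218, 219, 221, 217, 219, 218, 217, 218, 220, 220, 221, 220, 219, 218, 217, 217, 215, 217, 217, 216, 221, 218, 216, 217, 217, 222, 216, 221, 218, 218, 213, 222, 118, 161, 191, 192, 195, 147, 100, 21, 4, 8, 9, 13, 12, 14, 13]
324 [220, 223, 219, 219, 215, 218, 213, 211, 213, 218, 219, 220, 217, 219, 219, 217, 219, 220, 220, 220, 220, 219, 218, 218, 218, 216, 217, 216, 217, 220, 217, 218, 217, 218, 222, 216, 222, 218, 218, 215, 221, 146, 158, 191, 191, 194, 178, 220, 218, 223, 219, 197, 182, 102, 22, 10]
0 [213. 222.]
0.2 [198. 207.]
0.4 [183. 192.]
0.6 [169. 178.]
0.7 [162. 171.]
[(array([355.1, 197.8]), 0.69)]
330 [156, 153, 148, 142, 146, 142, 136, 161, 165, 169, 139, 74, 69, 81, 77, 74, 65, 72, 69, 39, 36, 36, 38, 120, 128, 133, 136, 130, 136, 140, 140, 139, 143, 146, 144, 145, 144, 143, 139, 140, 140, 142, 145, 141, 140, 142, 145, 145, 146, 125]
350 [84, 80, 174, 166, 164, 156, 156, 143, 137, 149, 151, 159, 159, 174, 173, 72, 65, 75, 68, 71, 74, 76, 77, 75, 62, 60, 77, 42, 40, 38, 30, 119, 126, 128, 131, 131, 137, 139, 138, 142, 146, 146, 142, 145, 149, 149, 145, 143, 139, 139]
-6 [307.4, 120.7, 357.4, 196.9]
-3 [307.0, 124.9, 357.0, 200.9]
0 [306.5, 129.2, 356.8, 204.9]
3 [306.1, 133.6, 356.5, 208.9]
6 [305.7, 138.1, 356.4, 213.0]
```

```bash
python3 - <<'E'
from h import *
g=cv2.imread("pics/wd.png").mean(2).astype(int)
for c in(254,306,330,226): print(c,g[110:170:2,c].tolist())
for r in(190,205): print(r,g[r,170:230:2].tolist(),g[r,330:390:2].tolist())
q=camera("scene");print(np.round(pinpoint("lid",q)[0]["position"],1),look_for("lid",q)[:1],proj(q,[.4765,-.253,.125]))
q=camera("top");print([(np.round(x["position"],1),x["score"]) for x in pinpoint("trivet",q)[:1]],[(np.round(x["position"],1),x["score"]) for x in pinpoint("lid",q)[:1]])
E
```

```text
254 [132, 132, 135, 133, 133, 135, 137, 137, 126, 157, 160, 162, 192, 187, 120, 162, 182, 186, 187, 189, 190, 192, 192, 186, 186, 187, 187, 186, 186, 187]
306 [124, 128, 129, 129, 128, 124, 124, 123, 125, 105, 154, 158, 146, 200, 194, 192, 193, 188, 189, 189, 189, 190, 188, 188, 188, 189, 188, 189, 188, 189]
330 [147, 142, 140, 139, 137, 140, 143, 144, 148, 144, 142, 137, 141, 144, 146, 147, 143, 145, 144, 132, 217, 219, 221, 220, 215, 218, 212, 210, 212, 218]
226 [125, 124, 124, 122, 120, 123, 124, 125, 126, 90, 95, 97, 97, 95, 80, 117, 119, 109, 79, 166, 214, 211, 214, 211, 216, 212, 215, 217, 218, 218]
190 [118, 116, 119, 120, 118, 121, 125, 126, 122, 119, 120, 122, 128, 136, 138, 140, 198, 218, 218, 218, 217, 218, 217, 216, 217, 218, 217, 216, 216, 217] [220, 220, 221, 220, 220, 220, 220, 219, 220, 219, 220, 208, 154, 120, 123, 128, 129, 126, 122, 119, 116, 116, 119, 119, 124, 129, 132, 130, 129, 128]
205 [116, 121, 121, 119, 118, 118, 115, 109, 102, 96, 90, 93, 97, 95, 97, 165, 210, 217, 217, 219, 219, 221, 157, 89, 84, 128, 223, 219, 219, 220] [216, 216, 218, 87, 84, 183, 217, 214, 214, 214, 214, 214, 200, 131, 122, 119, 121, 120, 120, 121, 123, 123, 124, 122, 118, 118, 119, 120, 126, 128]
[357.3 222.3] [{'box': [356.6, 216.8, 45.5, 35.0], 'score': 0.74}] [355.64113313 221.75777859]
[(array([275.8, 243.8]), 0.59)] [(array([372.2, 230.4]), 0.72)]
```

```bash
python3 - <<'E'
from h import *
from scipy.optimize import least_squares
s=observe();T=R.from_rotvec(s["eef_rot"]);q=camera("wrist");g=q["pixels"].mean(2)
pts=[]
for c in list(range(208,238,4))+list(range(320,352,4)):
    col=g[100:215,c];i=np.where(col>200)[0]
    if len(i): pts.append((c,100+i[0]-.5))
for r in range(180,215,5):
    i=np.where(g[r,185:215]>195)[0];pts.append((185+i[0]-.5,r))
    i=np.where(g[r,345:375]>195)[0]; 
    if len(i):pts.append((345+i[-1]+.5,r))
pts=np.array(pts);print(pts.astype(int).tolist())
ph=np.linspace(0,2*np.pi,721)
def res(v,full=False):
    x,y,z,p,r=v
    C=R.from_euler("yx",[p,r]).apply(np.c_[.066*np.cos(ph),.066*np.sin(ph),0*ph])+[x,y,z]
    W=s["eef_pos"]+T.apply(C);U=np.array([proj(q,w) for w in W])
    d=np.linalg.norm(U[None]-pts[:,None],axis=2).min(1);return np.r_[d,np.array([(z-.118)/.003,p/.1,r/.1])*.7]
f=least_squares(res,[-.003,0,.118,0,0],loss="soft_l1",diff_step=1e-3);print(np.round(f.x,4),np.degrees(f.x[3:]),np.round(f.fun,1))
E
```

```text
[[208, 172], [212, 165], [216, 159], [220, 155], [224, 151], [228, 146], [232, 145], [236, 142], [320, 143], [324, 145], [328, 148], [332, 151], [336, 156], [340, 160], [344, 166], [348, 174], [204, 180], [350, 180], [203, 185], [351, 185], [201, 190], [353, 190], [201, 195], [354, 195], [201, 200], [354, 200], [200, 205], [354, 205], [201, 210], [354, 210]]
[-0.0076 -0.0006  0.1229  0.0374 -0.014 ] [ 2.14380203 -0.80227864] [ 0.3  0.2  0.3  0.3  0.2  1.   0.6  0.4  0.6  0.2  0.2  0.5  0.2  0.4
  0.2  0.2  0.4  0.2  0.4  0.5  0.6  0.2  0.3  0.4  0.7  0.3  0.2  0.3
  0.6  0.1  1.2  0.3 -0.1]
```

Call:
send_rows(steps=[[[0.002,-0.002,0],[0,0,0],0],[[0.007,-0.006,0],[0,0,0],0],[[0.014,-0.013,0],[0,0,0],0],[[0.023,-0.021,0],[0,0,0],0],[[0.033,-0.031,0],[0,0,0],0],[[0.044,-0.041,0],[0,0,0],0],[[0.056,-0.052,0],[0,0,0],0],[[0.068,-0.063,0],[0,0,0],0],[[0.08,-0.074,0],[0,0,0],0],[[0.092,-0.086,0],[0,0,0],0],[[0.104,-0.097,0],[0,0,0],0],[[0.116,-0.108,0],[0,0,0],0]])

```text
time: 23.8
eef_pos: [0.4627, -0.0896, 0.2489]
eef_rot: [2.805, 1.414, 0.0]
contact_force: [-0.2, -0.0, -4.3]
grip_width: 0.0238
grasp_force: 45.0
```

Call:
send_rows(steps=[[[0.012,-0.011,0],[0,0,0],0],[[0.024,-0.022,0],[0,0,0],0],[[0.036,-0.034,0],[0,0,0],0],[[0.048,-0.045,0],[0,0,0],0],[[0.06,-0.056,0],[0,0,0],0],[[0.07,-0.066,0],[0,0,0],0],[[0.08,-0.075,0],[0,0,0],0],[[0.089,-0.083,0],[0,0,0],0],[[0.096,-0.09,0],[0,0,0],0],[[0.1,-0.094,0],[0,0,0],0],[[0.1025,-0.096,0],[0,0,0],0],[[0.1025,-0.096,0],[0,0,0],0]])

```text
time: 25.0
eef_pos: [0.4467, 0.0486, 0.2488]
eef_rot: [2.805, 1.415, -0.0]
contact_force: [0.5, 0.6, -4.6]
grip_width: 0.0236
grasp_force: 45.0
```

```bash
cat > f.py <<'E'
from h import *
np.set_printoptions(precision=4,suppress=True)
s=observe();print(s["time"],s["eef_pos"],s["contact_force"],s["joint_positions"])
for n in("top","scene","wrist"):
    q=camera(n);cv2.imwrite(f"pics/{n}_f.png",q["pixels"])
    for l,z in(("trivet",0),("lid",s["eef_pos"][2]-.124),("bail_bar",s["eef_pos"][2]-.051)):
        for x in pinpoint(l,q)[:1]: print(n,l,np.round(x["position"],1),round(x["score"],2),atz(q,x["position"],z))
E
python3 f.py
```

```text
25.0 [0.4467 0.0486 0.2488] [ 0.5397  0.59   -4.5956] [-0.0674 -0.2316  1.9273 -0.0001  1.4459  0.5692]
top lid [272.6 239.2] 0.71 [0.4491 0.0484 0.1248]
scene trivet [354.7 258.6] 0.58 [ 0.4836 -0.2556  0.    ]
scene lid [249.1 222.7] 0.45 [0.4311 0.0447 0.1248]
scene bail_bar [249.5 198.1] 0.57 [0.4398 0.0421 0.1978]
```

```bash
python3 - <<'E'
from h import *
q=camera("top");print(atz(q,(275.8,243.8),0),atz(q,(274,245),0))
g=cv2.imread("pics/top0.png").astype(int);m=(g.max(2)<95).astype(np.uint8);m[:215]=0;m[:, :245]=0;m[:,305:]=0;m[280:]=0
v,u=np.nonzero(m);print(len(u))
# flood: inner hole centroid
W=np.array([atz(q,(a,b),.012)[:2] for a,b in zip(u,v)])
from scipy.optimize import least_squares
f=least_squares(lambda p:np.clip(abs(np.hypot(*(W-p).T)-.0645)-.0075,0,None),[.442,.044],loss="soft_l1",f_scale=.003);print(f.x)
g=cv2.imread("pics/scene0.png").astype(int);p=camera("scene")
g=cv2.imread("pics/wrist_f.png").astype(int);w=camera("wrist")
print([np.round(proj(w,[f.x[0]+.072*np.cos(t),f.x[1]+.072*np.sin(t),.018])) .tolist() for t in np.radians([0,53,90,180])])
m=(g.max(2)<90)
print([(r,np.where(m[r,100:460])[0][[0,-1]]+100) for r in range(60,230,15) if m[r,100:460].any()])
E
```

```text
[0.44824265 0.03992741 0.        ] [0.44434098 0.04591349 0.        ]
0Traceback (most recent call last):
  File "<stdin>", line 8, in <module>
    return func(*args, **kwargs)
    vector_fun = VectorFunction(
        fun_wrapped,
    ...<6 lines>...
        workers=workers
    )
    self._update_fun()
    ~~~~~~~~~~~~~~~~^^
    self.f = self.fun_wrapped(xp_copy(self.x))
             ~~~~~~~~~~~~~~~~^^^^^^^^^^^^^^^^^
    return np.atleast_1d(self.fun(x))
                         ~~~~~~~~^^^
    return self.f(x, *self.args, **self.kwargs)
           ~~~~~~^^^^^^^^^^^^^^^^^^^^^^^^^^^^^^
  File "<stdin>", line 8, in <lambda>
ValueError: operands could not be broadcast together with shapes (0,) (2,)
```

```bash
python3 - <<'E'
from h import *
from scipy.optimize import least_squares
q=camera("top")
g=cv2.imread("pics/top0.png").astype(int);print(g[245,248:300].tolist()[:12]);m=(g[...,2]-g[...,0]<8)&(g.max(2)<140);m[:215]=0;m[:, :245]=0;m[:,305:]=0;m[280:]=0
v,u=np.nonzero(m)
W=np.array([atz(q,(a,b),.014)[:2] for a,b in zip(u,v)]);print(len(u))
f=least_squares(lambda p:np.clip(abs(np.hypot(*(W-p).T)-.0645)-.0075,0,None),[.442,.044],loss="soft_l1",f_scale=.003);print(f.x)
# independent: centroid of hole
r=np.hypot(*(W-f.x).T);print(np.percentile(r,[2,10,50,90,98]))
E
```

```text
[[113, 137, 157], [115, 137, 156], [116, 137, 156], [113, 134, 152], [110, 127, 142], [112, 115, 118], [113, 108, 105], [114, 108, 104], [108, 103, 104], [109, 114, 121], [115, 132, 150], [118, 140, 161]]
561
[0.44177557 0.04394172]
[0.05791728 0.05943011 0.06538152 0.07519072 0.08636053]
```

Call:
send_rows(steps=[[[-0.001,0,0.003],[0,0,0],0],[[-0.001,0,0.01],[0,0,0],0],[[-0.001,0,0.022],[0,0,0],0],[[-0.001,0,0.036],[0,0,0],0],[[-0.001,0,0.05],[0,0,0],0],[[-0.001,0,0.064],[0,0,0],0],[[-0.001,0,0.076],[0,0,0],0],[[-0.001,0,0.085],[0,0,0],0],[[-0.001,0,0.09],[0,0,0],0],[[-0.001,0,0.092],[0,0,0],0],[[-0.001,0,0.092],[0,0,0],0]])

```text
time: 26.8
eef_pos: [0.4462, 0.0476, 0.1569]
eef_rot: [2.805, 1.414, 0.0]
contact_force: [0.2, -0.8, -4.6]
grip_width: 0.0239
grasp_force: 45.0
```

```bash
python3 f.py; python3 - <<'E'
from h import *
w=camera("wrist");g=w["pixels"].astype(int)
# trivet outer edge beyond the lid, in wrist
C=np.array([.4418,.0439]);s=observe()
for t in(53.5-40,53.5-25,53.5+25,53.5+40,53.5+75,53.5-75):
    d=np.array([np.cos(np.radians(t)),np.sin(np.radians(t))])
    o=[]
    for r in np.arange(.056,.082,.002):
        u=np.round(proj(w,[*(C+d*r),.018])).astype(int)
        o.append(int(g[u[1],u[0]].mean()) if 0<=u[1]<420 and 0<=u[0]<560 else -1)
    print(t,o)
E
```

```text
26.8 [0.4462 0.0476 0.1569] [ 0.2105 -0.815  -4.6003] [-0.0698 -0.1544  2.0376 -0.      1.2581  0.5672]
top lid [275.1 244.2] 0.44 [0.4435 0.0419 0.0329]
scene trivet [254.7 256.9] 0.52 [0.4518 0.0383 0.    ]
13.5 [206, 210, 211, 203, 199, 123, 92, 90, 134, 135, 138, 137, 132]
28.5 [182, 178, 180, 180, 190, 95, 94, 79, 121, 120, 119, 121, 123]
78.5 [183, 178, 182, 181, 178, 87, 95, 78, 89, 90, 90, 91, 90]
93.5 [203, 203, 205, 205, 202, 103, 92, 83, 130, 128, 132, 136, 133]
128.5 [204, 204, 202, 202, 201, 196, 143, 94, 128, 129, 128, 128, 128]
-21.5 [209, 207, 208, 206, 206, 208, 195, 104, 124, 136, 135, 134, 133]
```

Call:
send_rows(steps=[[[0,0,0.004],[0,0,0],0],[[0,0,0.008],[0,0,0],0],[[0,0,0.011],[0,0,0],0],[[0,0,0.014],[0,0,0],0],[[0,0,0.016],[0,0,0],0],[[0,0,0.018],[0,0,0],0],[[0,0,0.02],[0,0,0],0],[[0,0,0.023],[0,0,0],0],[[0,0,0.026],[0,0,0],0],[[0,0,0.027],[0,0,0],0],[[0,0,0.027],[0,0,0],0]])

```text
time: 28.55
eef_pos: [0.4459, 0.0476, 0.1296]
eef_rot: [-2.805, -1.414, 0.001]
contact_force: [0.0, 1.0, -1.9]
grip_width: 0.0233
grasp_force: 45.0
```

```bash
python3 f.py; python3 - <<'E'
from h import *
w=camera("wrist");g=w["pixels"].astype(int)
for c in(236,240,320,324): print(c,g[190:262:2,c].mean(1).astype(int).tolist())
s=observe();T=R.from_rotvec(s["eef_rot"]);print([np.round(proj(w,s["eef_pos"]+T.apply([-.004+d,.02,.042])),1).tolist() for d in(-.006,0,.006)])
C=np.array([.4418,.0439])
for t in(13.5,28.5,78.5,93.5,128.5,-21.5):
    d=np.array([np.cos(np.radians(t)),np.sin(np.radians(t))])
    o=[]
    for r in np.arange(.056,.082,.002):
        u=np.round(proj(w,[*(C+d*r),.018])).astype(int);o.append(int(g[u[1],u[0]].mean()))
    print(t,o)
E
```

```text
28.55 [0.4459 0.0476 0.1296] [ 0.0305  0.9646 -1.9129] [-0.0698 -0.1212  2.063  -0.      1.2002  0.5672]
top lid [277.3 246.3] 0.54 [0.4394 0.035  0.0056]
top bail_bar [275.9 246.9] 0.3 [0.4303 0.0391 0.0786]
scene lid [255.4 254.4] 0.46 [0.457  0.0371 0.0056]
236 [209, 208, 205, 208, 204, 209, 202, 203, 206, 206, 207, 205, 206, 204, 200, 201, 204, 204, 206, 202, 206, 206, 204, 115, 172, 182, 121, 48, 10, 0, 10, 10, 11, 11, 13, 11]
240 [209, 208, 206, 208, 208, 209, 204, 197, 201, 202, 199, 197, 198, 197, 196, 204, 202, 207, 208, 205, 200, 203, 204, 111, 173, 103, 6, 11, 10, 12, 12, 16, 11, 11, 13, 10]
320 [207, 210, 210, 211, 212, 209, 208, 205, 207, 204, 205, 207, 204, 209, 209, 207, 205, 205, 208, 212, 204, 211, 208, 204, 120, 177, 150, 83, 17, 0, 3, 10, 11, 10, 11, 12]
324 [209, 210, 210, 210, 211, 208, 208, 205, 207, 205, 205, 209, 204, 207, 209, 208, 205, 205, 208, 212, 203, 211, 209, 204, 116, 170, 180, 183, 182, 167, 218, 186, 173, 96, 20, 10]
[[310.0, 246.6], [310.2, 237.7], [310.4, 228.6]]
13.5 [212, 205, 192, 91, 96, 96, 95, 80, 134, 137, 137, 138, 133]
28.5 [180, 180, 181, 183, 185, 93, 96, 72, 121, 120, 120, 122, 124]
78.5 [180, 184, 182, 165, 91, 92, 95, 75, 91, 91, 92, 91, 90]
93.5 [207, 205, 178, 93, 94, 93, 94, 82, 132, 130, 133, 137, 136]
128.5 [204, 204, 204, 194, 141, 94, 95, 96, 130, 131, 129, 128, 129]
-21.5 [208, 209, 209, 209, 165, 95, 100, 98, 127, 136, 136, 134, 134]
```

```bash
cat > fit.py <<'E'
from h import *
from scipy.optimize import least_squares
import sys
zp=float(sys.argv[1])
w=camera("wrist");g=w["pixels"].mean(2)
C=np.array([.4418,.0439]);pts=[];h0=53.5
for t in list(range(-95,-24,5))+list(range(30,96,5)):
    d=np.array([np.cos(np.radians(h0+t)),np.sin(np.radians(h0+t))])
    rr=np.arange(.050,.0705,.0005);U=np.array([proj(w,[*(C+d*r),zp]) for r in rr])
    if (U[:,1]>225).any() or (U<2).any(): continue
    v=cv2.remap(g.astype(np.float32),U[:,0].astype(np.float32)[None],U[:,1].astype(np.float32)[None],1)[0]
    i=np.where((v[:-1]>=150)&(v[1:]<150))[0]
    if len(i): pts.append(U[i[-1]])
pts=np.array(pts);print(len(pts))
ph=np.linspace(0,2*np.pi,721)
def res(v,k=1):
    x,y,z,p,r=v
    W=R.from_euler("yx",[p,r]).apply(np.c_[.066*np.cos(ph),.066*np.sin(ph),0*ph])+[x,y,z]
    U=np.array([proj(w,q) for q in W]);return np.r_[np.linalg.norm(U[None]-pts[:,None],axis=2).min(1),(z-zp)/.002*.7,p,r]
f=least_squares(res,[*C,zp,0,0],loss="soft_l1",diff_step=1e-3)
print(np.round(f.x[:3],4),"tilt xy deg",np.round(np.degrees(f.x[3:]),2),np.round(f.fun,1))
E
python3 fit.py .022
```

```text
29
[0.438  0.0379 0.018 ] tilt xy deg [ 0.93 -0.39] [ 0.2  0.2  0.4  0.2  0.2  0.5  0.4  0.4  0.3  0.6  0.6  0.4  0.7  0.5
  5.4  0.2  0.5  0.6  0.4  0.4  0.1  0.3  0.2  0.5  0.4  0.3  0.4  0.5
  0.5 -1.4  0.  -0. ]
```

Call:
send_rows(steps=[[[-0.004,0,0],[0,0,0],0],[[-0.01,0,0],[0,0,0],0],[[-0.018,0,0],[0,0,0],0],[[-0.028,0,0],[0,0,0],0],[[-0.04,0,0],[0,0,0],0],[[-0.052,0,0],[0,0,0],0],[[-0.064,0,0],[0,0,0],0],[[-0.076,0,0],[0,0,0],0],[[-0.088,0,0],[0,0,0],0],[[-0.09,0,0],[0,0,0],0],[[-0.09,0,0],[0,0,0],0]])

```text
time: 30.35
eef_pos: [0.3925, -0.0251, 0.1299]
eef_rot: [2.806, 1.412, 0.001]
contact_force: [0.9, -0.4, -1.8]
grip_width: 0.0237
grasp_force: 45.0
```

```bash
python3 fit.py .022; python3 f.py; python3 - <<'E'
from h import *
print(go((.375,-.07,.25),53.5))
w=camera("wrist");g=w["pixels"].mean(2)
print(g[40:150:2,278].astype(int).tolist())
L=np.array([.439,.039,.031]);h=np.radians(53.5);u=np.array([np.cos(h),np.sin(h),0])
print([np.round(proj(w,L+58e-3*(np.sin(a)*u+np.cos(a)*np.array([0,0,1]))),1).tolist() for a in(-.2,-.1,0,.1,.2)])
E
```

```text
28
[0.4383 0.0386 0.0175] tilt xy deg [ 0.02 -0.82] [ 0.3  0.3  0.3  0.3  0.2  0.3  0.5  0.4  0.4  0.3  1.   0.1  0.2  0.4
  0.3  0.2  0.2  0.4  0.3  0.   0.3  0.2  0.4  0.1  0.2  0.3  0.4  0.5
 -1.6  0.  -0. ]
30.4 [ 0.3927 -0.0249  0.13  ] [-0.4922  0.6952 -2.0091] [-0.2646 -0.2766  2.1921  0.0003  1.2255  0.3731]
top lid [274.4 248.3] 0.65 [0.4329 0.0446 0.006 ]
top bail_bar [275.2 240. ] 0.4 [0.4519 0.041  0.079 ]
scene trivet [270.9 247.1] 0.65 [0.5157 0.0012 0.    ]
wrist lid [277.7 108.3] 0.94 [0.4372 0.0365 0.006 ]
wrist bail_bar [278.   89.2] 0.76 [0.443 0.044 0.079]
(array([-0.0469,  0.0128, -0.1202]), array([[-1.0000e-02, -0.0000e+00,  1.0000e-02],
       [ 0.0000e+00, -1.0000e-02, -1.7999e+02]]))
[197, 199, 196, 193, 198, 197, 202, 205, 204, 190, 191, 195, 199, 202, 201, 202, 201, 201, 202, 206, 201, 198, 146, 175, 178, 182, 180, 168, 114, 196, 199, 194, 194, 201, 201, 198, 206, 209, 207, 201, 202, 203, 204, 205, 205, 204, 199, 199, 206, 206, 195, 202, 205, 201, 200]
[[277.5, 120.7], [277.5, 110.3], [277.5, 99.6], [277.5, 88.8], [277.5, 78.1]]
```

Call:
send_rows(steps=[[[-0.005,0,-0.02],[0,0,0],0],[[-0.01,0,-0.055],[0,0,0],0],[[-0.01,0,-0.095],[0,0,0],0],[[-0.005,0,-0.13],[0,0,0],0],[[0.02,-0.01,-0.14],[0,0,3],0],[[0.055,-0.02,-0.14],[0,0,8],0],[[0.095,-0.03,-0.14],[0,0,13],0],[[0.135,-0.04,-0.14],[0,0,18],0],[[0.175,-0.05,-0.14],[0,0,23],0],[[0.215,-0.06,-0.14],[0,0,28],0],[[0.25,-0.068,-0.14],[0,0,31],0],[[0.281,-0.074,-0.14],[0,0,33.5],0]])

```text
time: 32.25
eef_pos: [0.5005, 0.2472, 0.2695]
eef_rot: [3.094, 0.544, -0.0]
contact_force: [-0.2, -0.3, -1.5]
grip_width: 0.0234
grasp_force: 45.0
```

Call:
send_rows(steps=[[[0,0,0],[0,0,0],0],[[0,0,0.03],[0,0,0],0],[[0,0,0.07],[0,0,0],0],[[0,0,0.11],[0,0,0],0],[[0,0,0.15],[0,0,0],0],[[0,0,0.18],[0,0,0],0],[[0,0,0.195],[0,0,0],0],[[0,0,0.2],[0,0,0],0],[[0,0,0.2],[0,0,0],0]])

```text
time: 33.15
eef_pos: [0.5005, 0.245, 0.0703]
eef_rot: [3.094, 0.546, 0.0]
contact_force: [-0.1, -0.0, -1.7]
grip_width: 0.0237
grasp_force: 45.0
```

Call:
send_rows(steps=[[[0,0,0.003],[0,0,0],0],[[0,0,0.006],[0,0,0],0],[[0,0,0.008],[0,0,0],0],[[0,0,0.009],[0,0,0],0],[[0,0,0.01],[0,0,0],0],[[0,0,0.0105],[0,0,0],0],[[0,0,0.0105],[0,0,0],0],[[0,0,0.0105],[0,0,0],0]])

```text
time: 33.95
eef_pos: [0.5005, 0.2454, 0.0607]
eef_rot: [-3.094, -0.546, -0.001]
contact_force: [-3.7, -0.3, 6.2]
grip_width: 0.0231
grasp_force: 45.0
```

Contact with the bench. Release and rise.

Call:
send_rows(steps=[[[0,0,-0.001],[0,0,0],0.3],[[0,0,-0.001],[0,0,0],0.45],[[0,0,-0.001],[0,0,0],0.6],[[0,0,-0.001],[0,0,0],0.6],[[0,0,-0.001],[0,0,0],0.6],[[0,0,-0.02],[0,0,0],0.6],[[0,0,-0.06],[0,0,0],0.6],[[0,0,-0.11],[0,0,0],0.6],[[-0.04,0,-0.16],[0,0,0],0.6],[[-0.08,0,-0.2],[0,0,0],0.6],[[-0.08,0,-0.2],[0,0,0],0.6],[[-0.08,0,-0.2],[0,0,0],0.6]])

```text
time: 35.15
eef_pos: [0.4255, 0.2181, 0.2628]
eef_rot: [-3.093, -0.546, -0.01]
contact_force: [1.0, -0.1, -0.9]
grip_width: 0.0522
grasp_force: 0.0
```

```bash
python3 w.py w9 grip:.078 lifter_tail:.078 lifter:0 lid:.018 bail_bar:.089; python3 - <<'E'
from h import *
np.set_printoptions(precision=4,suppress=True)
for n in("top","scene"):
    q=camera(n);cv2.imwrite(f"pics/{n}_g.png",q["pixels"])
    for l,z in(("brass_weight",0),("oil_can",0),("sanding_block",0),("lid",.018)):
        for x in pinpoint(l,q)[:1]: print(n,l,np.round(x["position"]),round(x["score"],2),atz(q,x["position"],z))
print(observe()["time"],observe()["contact_force"])
E
```

```text
35.2 [0.4256 0.218  0.2607] (array([0.4907, 0.2416, 0.4253]), array([-0.2418, -0.095 , -0.9657]))
grip [280. 109.] 0.61 [0.4987 0.242  0.078 ]
grip [277. 233.] 0.46 [0.3791 0.202  0.078 ]
lifter_tail [277. 234.] 0.8 [0.3779 0.201  0.078 ]
lifter [280. 112.] 0.69 [0.4971 0.2413 0.    ]
lid [419. 218.] 0.57 [0.4381 0.0366 0.018 ]
bail_bar [446. 232.] 0.76 [0.4425 0.0398 0.089 ]
top brass_weight [324. 253.] 0.61 [ 0.4172 -0.1197  0.    ]
top lid [274. 247.] 0.96 [0.4369 0.0444 0.018 ]
scene brass_weight [309. 269.] 0.57 [ 0.4086 -0.1299  0.    ]
scene oil_can [388. 241.] 0.97 [ 0.6022 -0.3552  0.    ]
scene sanding_block [175. 214.] 0.58 [ 0.6944  0.3814 -0.    ]
scene lid [256. 258.] 0.62 [0.4156 0.026  0.018 ]
35.95 [-0.0164 -0.9177 -0.319 ]
```

```bash
python3 -c "
from plant import *
print(finish_job())"
```

```text
the job is handed in; nothing more can be done
None
```

I handed the job in at about 36 s of the 67 s allowed: the lid lies flat on the trivet with its spigot inside the ring, about 6 mm off centre. The lifter stands by itself on the bench with its tines about 14 cm from the lid, and the brass weight, oil can and sanding block measured as unmoved within camera error; the hand-in returned no verdict.

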